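# Open the shutter of a dead tube dock with the release probe

### The job

The tube dock has lost power with its orange shutter closed. Take the spring-tipped release probe from its stand, put its tip in the long slot and slide it along until the tip drops into the hidden hole of the strip below; before moving the shutter, press the probe down until its collar lies flat on the dock. Then drag the shutter fully open with the probe, and leave the probe standing upright in the hole with its collar flat; do not touch the shutter with the fingers, and leave the mug, the bottle and the jar where they are.

Things in the scene. Friction and masses are not known exactly. Their poses are not given: they have to be found in the camera images.
- dock: White tube dock, a low box fixed to the bench, 220 (x) by 360 (y) by 90 mm high. Origin: centre of its underside; z up, x away from its front panel, y along the slot. Top face at z = 90 mm, a 6 mm plate with a slot near the front and behind it the tube bay, an opening 130 by 60 mm at x = -40 to +90, y = -100 to -40 mm, closed by the orange shutter.
- slot (a point): Middle of the slot in the dock's top face (dock frame x -70, y -20, z 90 mm), axes as the dock's. Slot 15 mm wide, 140 mm long along y (-70 to +70 mm from here). Its floor is a black strip 7 mm below the top face, moving with the shutter.
- search (a point): Dock frame x -70, y -53, z 83 mm, fixed: a point on the strip's top at the middle of the stretch searched. With the shutter closed, the strip's one hole (15 mm in x, 13 mm in y, through 14 mm, free space below) is centred on the slot's centre line within 26 mm in y of here; exactly where differs from dock to dock and is not reported. Elsewhere the strip is plain.
- shutter: Orange shutter over the tube bay, 134 by 66 by 3 mm, 7 mm below the dock's top. Origin: centre of its underside; axes as the dock's. In the dock's frame at x = 25, z = 80 and y = -70 mm closed, y = -10 mm fully open (60 mm of travel to +y, a stop at each end). Slides against about 3 N of friction, stays where it is left, carries the black strip with the hole.
- probe: Release probe, 104 mm long, 0.18 kg. Origin: centre of its collar's underside; z up along the handle. Steel collar 36 mm in diameter, 8 mm thick; above it a round blue handle 24 mm in diameter up to 75 mm, white end cap 26 mm wide to 80 mm; below it a steel tip. Starts upright in its stand, collar on the stand's top. Grip the handle, e.g. 45 mm above the origin.
- probe_tip (a point): Lowest point of the probe's tip, on its axis: 9 mm in diameter, round-ended, 24 mm below the collar's underside, pushed in by up to 18 mm against a spring (1.5 N to start, then 300 N/m). With the collar held 6 mm above the dock and the tip on the strip it is pushed in 11 mm; over the hole it springs out. Fully in the hole the collar rests on the dock.
- stand: Grey stand block fixed to the bench, 80 by 80 by 40 mm, with a hole 16 mm in diameter in the middle of its top, 32 mm deep. Origin: centre of its underside.
- mug: White mug, 84 mm across, 90 mm high, with a handle; bystander. Origin: centre of its underside.
- bottle: Glass bottle with a blue cap, 70 mm in diameter, 150 mm high; bystander. Origin: centre of its underside.
- jar: Amber jar with a white cap, 64 mm in diameter, 100 mm high; bystander. Origin: centre of its underside.

How it is judged:
By the outcome, as a careful person would: the job done as asked, in the order asked, and still so for the second after the job is handed in, with the robot touching nothing.
It also fails if it takes over 51 s, if anything falls off the work surface, if the arm or the gripper's body presses on something with over 40 N, if the wrist force passes 120 N, or if a joint passes its speed limit or range.

### The arm

A 6-joint arm with a two-finger parallel gripper is mounted at the origin on the work surface. World frame = base frame: x ahead of the robot, y to its left, z up, the work surface at z = 0. Lengths are in mm, angles in rad, forces in N, time in s.
With the tool pointing down it reaches from about 325 to 850 mm from the base axis. Payload 15.5 kg.
Tool frame: the origin (TCP) lies on the centre line of the jaws, within the pads' length; the fingertips stand env.tips_ahead ahead of it and the grasp point (between the pads) is the TCP (env.tips_ahead is the distance from the TCP to the fingertips, in mm); z points along the fingers, y is the line along which they close (so a half turn about z gives the same grasp; the last joint's range is limited). The gripper opens to 91 mm and grips with 3 to 60 N. Pads are 32 mm wide; open, the fingers measure 118 mm over their backs; the gripper's body (76 mm by 178 mm) begins 60 mm behind the grasp point.
Start: joints at [1.117, 0.494, 1.345, -0, 1.302, -0.096], TCP at [218.879, 585.422, 232.915] pointing down, gripper open.
Joint ranges: [-2.91, 2.91], [-0.82, 2.16], [0.22, 2.67], [-1.22, 4.37], [0.12, 2.79], [-3.08, 3.08]. Speed limits (rad/s): [1.89, 1.89, 2.57, 3.01, 3.01, 3.01].

### API

Orientations are given as a 3x3 rotation matrix whose columns are the frame's x, y, z axes.
In Python, from plant import sensors, cams, env gives the robot as it stands.
- The arm moves only by the tool carry_out, never from a script. Its argument "motion" is a list of rows, each an object with "translation": the shift along the tool's x, y, z in cm, a list of three; "rot": the turn, a rotation vector about the tool's x, y, z in rad, a list of three. In form: [{"translation": [dx, dy, dz], "rot": [ax, ay, az]}, ...]. A call has exactly 10 rows; each row shifts and turns the commanded pose from where the row before left it, along the tool's axes as they then stand; what a row does not reach is not made up. A row lasts 1/10 s, in which the tool goes at most 50 mm and 8.59 degrees, less where a joint would pass 70% of its speed; a pose out of reach is approached as far as the arm can. A call is refused whole if a number of a shift passes 5 or a number of a turn 0.15, either way. A call with a gripper value outside its range is refused whole. "grip" is the opening in per cent of the stroke, from 0 (shut) to 100 (fully open), set as the call begins (left out, the last holds). The fingers move at their own pace and stop on an object; "grip_force" is the grip in N (left out, the last holds). Time passes only in rows, so rows that do not move let the fingers close, or fill a call up. It gives the time, the measured TCP pose, the force and the opening at its end, in the units of the state.
- sensors.get_obs(): the state, without advancing time (a new reading comes with each control period).
- cams.grab_frame(name): name is "scene" or "top" or "wrist"; returns a dict with "frame" (400x640x3 uint8, blue, green, red), "range_z" (400x640 float32, mm along the optical axis (not along the pixel's ray), 0 where there is no reading), "mtx" (3x3 intrinsics, pixels), "R" (3x3) and "t" (3): a world point X has camera coordinates R X + t. Camera axes: x right, y down, z forward; pixel columns grow to the right and rows downward; lengths in mm; the calibration is good to about 2 mm. The wrist camera is an equidistant fisheye: a pixel r from the principal point sees the ray r / f radians off the axis. A picture is of the moment at which its call begins.
- env.close_job(): hands the job in, once; it reports no verdict.
Trained networks look in a picture, given as the dict that the camera call returned (one of the last four; its "shot" number tells which), for a name from the list of things; names that differ only in an ending like _2 or _b are one class to them, and where a whole thing is asked for, a point or a joint stands for the part that bears it (a point fixed in the world has none). Each returns a list of dicts, best first, with "score" (0 to 1); they miss things now and then, are a little off and sometimes report something else, mostly with a low value. They report only what shows in the picture. A call takes as long as a camera call.
- cams.spot_in(label, picture): "pixel" ([row, column] in pixels, amid what is visible of it).
- cams.tip_of(label, picture): "pixel" ([row, column] in pixels: a listed point, or the origin of a listed thing).
The state is a dict: "clock": time; "joint_pos": joint angles; "qvel": joint speeds; "effort": joint torques, N m; "ee_pos": TCP position; "ee_rot": TCP orientation; "force": force on the tool from outside, world axes, zero at the start; "wrist_torque": the same for the moment, N m; "opening": finger opening in mm.
Only numpy, scipy, OpenCV 4.12 (cv2) and the standard library are available. Lean on these libraries where they do the work, as an engineer would, in place of code of your own. Each camera call takes 0.05 s, during which the arm holds its last target. There are 200 camera calls.

## Working session

There is one attempt and no reset: what is moved stays moved. The work goes in short steps, Python scripts to look and compute and a tool call to move; the robot and the scene stay as the last step left them, time stands still between calls to the robot, and variables do not carry over. Pictures are saved under pics/ and viewed, on a budget of 10 in all, crops included, one or two more only if the job needs it, and the job is handed in when it is done.

Besides the shell and the picture viewer there is one more tool, called after "Call:" in YAML: its name, and indented under it one key for each argument. carry_out: Moves the arm, as the interface text tells. Its arguments: {"type":"object","properties":{"motion":{"type":"array","items":{"type":"object","properties":{"translation":{"type":"array","items":{"type":"number"}},"rot":{"type":"array","items":{"type":"number"}}}}},"grip":{"type":"number"},"grip_force":{"type":"number"}},"required":["motion"]}

```bash
mkdir -p pics; ls
cat > h.py <<'E'
import numpy as np, cv2
from plant import sensors, cams, env
def ray(p,px):
    K=p["mtx"]; r,c=px; return np.array([(c-K[0,2])/K[0,0],(r-K[1,2])/K[1,1],1.])
def world(p,px,k=2):
    r,c=int(round(px[0])),int(round(px[1])); z=p["range_z"][max(0,r-k):r+k+1,max(0,c-k):c+k+1]; z=z[z>0]
    if not len(z): return None
    return p["R"].T@(ray(p,px)*np.median(z)-p["t"])
def atz(p,px,z):
    o=-p["R"].T@p["t"]; d=p["R"].T@ray(p,px); return o+d*(z-o[2])/d[2]
E
python3 - <<'E'
from h import *
np.set_printoptions(precision=2,suppress=True)
o=sensors.get_obs();print(o);print(env.tips_ahead)
a=cams.grab_frame("top");b=cams.grab_frame("scene")
cv2.imwrite("pics/a.png",np.vstack([a["frame"],b["frame"]])[:, :] if 0 else cv2.resize(np.vstack([a["frame"],b["frame"]]),(480,600)))
cv2.imwrite("pics/top.png",a["frame"])
for n in ["dock","slot","search","shutter","probe","probe_tip","stand","mug","bottle","jar"]:
  for p in (a,b):
    t=cams.tip_of(n,p)[:1]; s=cams.spot_in(n,p)[:1]
    print(n,[(x["score"],x["pixel"]) for x in t],[(x["score"],x["pixel"],world(p,x["pixel"])) for x in s])
E
```

```text
pics
{'clock': 0.0, 'joint_pos': array([ 1.12,  0.49,  1.35,  0.  ,  1.3 , -0.1 ]), 'qvel': array([ 0.,  0., -0., -0.,  0., -0.]), 'effort': array([  0.  , -87.88, -38.19,   0.07,   0.05,  -0.  ]), 'ee_pos': array([218.71, 585.1 , 232.33]), 'ee_rot': array([[-0.94,  0.35, -0.  ],
       [ 0.35,  0.94, -0.  ],
       [ 0.  , -0.  , -1.  ]]), 'force': array([-0.4 ,  0.08,  0.11]), 'wrist_torque': array([ 0.01,  0.03, -0.  ]), 'opening': 90.9825742835702}
19.0
dock [(0.7, [204.8, 318.4])] []
dock [(0.66, [170.5, 245.9])] [(0.84, [225.2, 302.4], array([623.25,  27.33,  88.43]))]
slot [(0.82, [222.8, 320.1])] [(0.56, [200.2, 319.3], array([567.92,  -6.34,  91.43]))]
slot [(0.68, [194.9, 316.9])] [(0.67, [223.5, 308.1], array([610.92,  37.28,  90.16]))]
search [(0.95, [227.9, 330.0])] [(0.85, [203.0, 319.3], array([559.93,  -6.26,  91.65]))]
search [(0.91, [189.8, 311.9])] [(0.73, [219.7, 308.8], array([597.32,  30.54,  89.79]))]
shutter [(0.72, [198.4, 344.8])] [(0.8, [201.7, 342.2], array([564.35, -70.  ,  84.25]))]
shutter [(0.94, [203.2, 280.7])] [(0.81, [200.0, 283.4], array([563.49, 
[... 241 characters left out ...]
, [254.6, 194.2])] [(0.89, [258.0, 195.3], array([415.21, 346.83,  45.37]))]
stand [(0.98, [253.1, 445.8])] [(0.6, [252.7, 443.9], array([457.71, 369.01,  38.24]))]
mug [(0.79, [256.0, 430.4])] [(0.73, [254.3, 435.3], array([ 422.28, -338.66,    6.28]))]
mug [(0.86, [170.4, 249.1])] [(0.82, [162.1, 245.2], array([ 457.38, -309.32,   57.77]))]
bottle [(0.8, [182.9, 187.6])] [(0.67, [178.7, 178.3], array([627.45, 381.33, 120.29]))]
bottle [(0.61, [311.3, 425.1])] [(0.68, [297.7, 429.4], array([665.25, 397.77,  97.92]))]
jar [(0.64, [178.8, 453.0])] [(0.66, [173.1, 459.8], array([ 637.07, -394.84,  101.38]))]
jar [(0.76, [194.3, 183.2])] [(0.73, [220.1, 309.4], array([597.03,  32.29,  89.01]))]
```

View pics/top.png

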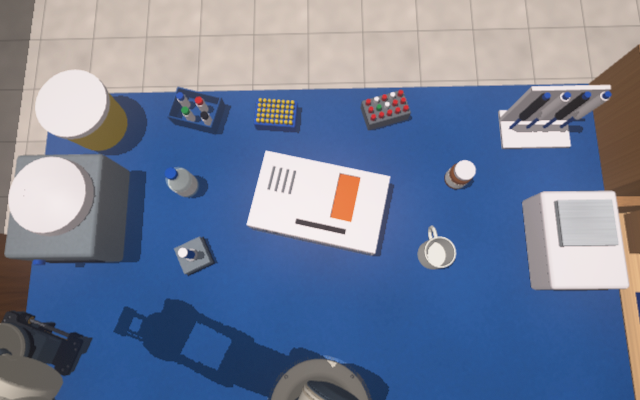

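The top picture shows the dock at about (203,318), slightly rotated, with the slot running from (219,297) to (231,345) and the orange shutter at (198,345). The probe is at (253,188), the bottle at (180,180), the jar at (175,460) and the mug at (252,435).

```bash
cat > seg.py <<'E'
from h import *
np.set_printoptions(precision=2,suppress=True)
for name in ("top","scene"):
    p=cams.grab_frame(name); H,W=p["range_z"].shape
    r,c=np.mgrid[:H,:W]; K=p["mtx"]
    d=np.stack([(c-K[0,2])/K[0,0],(r-K[1,2])/K[1,1],np.ones((H,W))],-1)*p["range_z"][...,None]
    X=(d-p["t"])@p["R"]
    print(name,"cam",-p["R"].T@p["t"])
    near=(np.hypot(X[...,0]-570,X[...,1]-0)<260)&(p["range_z"]>0)
    m=(near&(X[...,2]>80)&(X[...,2]<100)).astype(np.uint8)
    n,l,s,_=cv2.connectedComponentsWithStats(m); k=1+s[1:,4].argmax()
    # rays to z=90
    P=X[l==k][:,:2]; print("dock z",np.median(X[l==k][:,2]),cv2.minAreaRect(P.astype(np.float32)))
    cs=cv2.boxPoints(cv2.minAreaRect(np.argwhere(l==k)[:,::-1].astype(np.float32)))
    hsv=cv2.cvtColor(p["frame"],cv2.COLOR_BGR2HSV)
    o=near&(hsv[...,0]<15)&(hsv[...,1]>180)&(hsv[...,2]>120)
    pts=np.array([atz(p,q,83)[:2] for q in np.argwhere(o)],np.float32); print("shutter",len(pts),cv2.minAreaRect(pts))
    hull=cv2.erode(cv2.morphologyEx((l==k).astype(np.uint8),cv2.MORPH_CLOSE,np.ones((25,25))),np.ones((7,7)))>0
    b=(hull&(hsv[...,2]<90)).astype(np.uint8)
    n,l2,s2,_=cv2.connectedComponentsWithStats(b)
    for k2 in 1+np.argsort(-s2[1:,4])[:2]:
        pts=np.array([atz(p,q,90)[:2] for q in np.argwhere(l2==k2)],np.float32); print("dark",len(pts),cv2.minAreaRect(pts))
    q=(np.hypot(X[...,0]-430,X[...,1]-355)<70)
    cap=q&(X[...,2]>112)&(X[...,2]<130); print("cap",cap.sum(),X[cap].mean(0) if cap.any() else "", np.ptp(X[cap],0))
    st=q&(X[...,2]>34)&(X[...,2]<44); print("stand",st.sum(),cv2.minAreaRect(X[st][:,:2].astype(np.float32)))
E
python3 seg.py
```

```text
top cam [ 318.98  -14.08 1232.34]
dock z 90.62863639487965 ((569.7158813476562, -2.7841796875), (360.83941650390625, 221.49485778808594), 76.88054656982422)
shutter 6 ((629.7272338867188, -109.72368621826172), (19.004066467285156, 10.38533878326416), 61.63497543334961)
dark 172 ((495.5447692871094, -7.760307312011719), (134.4940643310547, 9.90970230102539), 76.68315887451172)
cap 78 [425.96 359.44 120.16] [24.12 24.08 13.83]
stand 555 ((426.617919921875, 360.3424072265625), (81.45524597167969, 82.21100616455078), 24.923831939697266)
scene cam [1303.11  487.11  888.26]
dock z 88.68304118547589 ((567.4149780273438, -4.4611968994140625), (364.2743835449219, 224.99835205078125), 76.94206237792969)
shutter 545 ((571.1118774414062, -82.06394958496094), (53.19114303588867, 123.78038024902344), 76.7560806274414)
dark 110 ((495.301513671875, -7.214111328125), (131.69497680664062, 10.509614944458008), 77.19007873535156)
dark 5 ((622.432861328125, 109.40946960449219), (1.7177441120147705, 12.691218376159668), 75.49034881591797)
cap 70 [426.92 359.66 118.47] [26.32 24.27 10.15]
stand 541 ((425.5773620605469, 359.3846740722656), (85.22551727294922, 80.96928405761719), 24.297040939331055)
```

Call:
carry_out:
  motion:
    - {"translation":[0,0,0],"rot":[0,0,-0.125]}
    - {"translation":[-2.8,-1.9,0],"rot":[0,0,0]}
    - {"translation":[-2.8,-1.9,0],"rot":[0,0,0]}
    - {"translation":[-2.8,-1.9,0],"rot":[0,0,0]}
    - {"translation":[-2.8,-1.9,0],"rot":[0,0,0]}
    - {"translation":[-2.8,-1.9,0],"rot":[0,0,0]}
    - {"translation":[-2.8,-1.9,0],"rot":[0,0,0]}
    - {"translation":[-2.8,-1.9,0],"rot":[0,0,0]}
    - {"translation":[-2.8,-1.9,0],"rot":[0,0,0]}
    - {"translation":[-2.9,-2.0,0],"rot":[0,0,0]}

```text
clock: 3.2
ee_pos: [426.2, 358.7, 233.0]
ee_rot: [[-0.973, 0.231, 0.0], [0.231, 0.973, 0.0], [-0.0, 0.0, -1.0]]
force: [0.1, -0.2, -0.3]
opening: 91.1
```

Call:
carry_out:
  motion:
    - {"translation":[0,0.08,2],"rot":[0,0,0]}
    - {"translation":[0,0,2.5],"rot":[0,0,0]}
    - {"translation":[0,0,2.5],"rot":[0,0,0]}
    - {"translation":[0,0,2.5],"rot":[0,0,0]}
    - {"translation":[0,0,2.3],"rot":[0,0,0]}
    - {"translation":[0,0,1.5],"rot":[0,0,0]}
    - {"translation":[0,0,1.0],"rot":[0,0,0]}
    - {"translation":[0,0,0.5],"rot":[0,0,0]}
    - {"translation":[0,0,0],"rot":[0,0,0]}
    - {"translation":[0,0,0],"rot":[0,0,0]}

```text
clock: 4.2
ee_pos: [425.9, 360.7, 85.5]
ee_rot: [[-0.973, 0.231, 0.001], [0.231, 0.973, 0.001], [-0.001, 0.001, -1.0]]
force: [0.0, 0.2, -0.4]
opening: 91.4
```

Call:
carry_out:
  motion:
    - {"translation":[0,0,0],"rot":[0,0,0]}
    - {"translation":[0,0,0],"rot":[0,0,0]}
    - {"translation":[0,0,0],"rot":[0,0,0]}
    - {"translation":[0,0,0],"rot":[0,0,0]}
    - {"translation":[0,0,0],"rot":[0,0,0]}
    - {"translation":[0,0,0],"rot":[0,0,0]}
    - {"translation":[0,0,0],"rot":[0,0,0]}
    - {"translation":[0,0,0],"rot":[0,0,0]}
    - {"translation":[0,0,0],"rot":[0,0,0]}
    - {"translation":[0,0,0],"rot":[0,0,0]}
  grip: 0
  grip_force: 40

```text
clock: 5.2
ee_pos: [425.5, 360.4, 84.8]
ee_rot: [[-0.973, 0.231, -0.0], [0.231, 0.973, -0.0], [0.0, -0.0, -1.0]]
force: [0.3, 0.2, -2.8]
opening: 23.8
```

Call:
carry_out:
  motion:
    - {"translation":[0,0,-1.5],"rot":[0,0,0]}
    - {"translation":[0,0,-3],"rot":[0,0,0]}
    - {"translation":[0,0,-3],"rot":[0,0,0]}
    - {"translation":[0,0,-2.5],"rot":[0,0,0]}
    - {"translation":[-1,-2,0],"rot":[0,0,0]}
    - {"translation":[-1.5,-3,0],"rot":[0,0,0]}
    - {"translation":[-1.5,-3.5,0],"rot":[0,0,0]}
    - {"translation":[-1.5,-3.5,0],"rot":[0,0,0]}
    - {"translation":[-1.5,-3.5,0],"rot":[0,0,0]}
    - {"translation":[-1.5,-3.5,0],"rot":[0,0,0]}

```text
clock: 6.2
ee_pos: [464.4, 154.5, 184.9]
ee_rot: [[-0.973, 0.23, -0.0], [0.23, 0.973, -0.0], [0.0, -0.0, -1.0]]
force: [0.3, -0.4, -1.5]
opening: 23.8
```

Call:
carry_out:
  motion:
    - {"translation":[-1.5,-3.5,0],"rot":[0,0,0]}
    - {"translation":[-1.5,-3.5,0],"rot":[0,0,0]}
    - {"translation":[-1.5,-3.5,0],"rot":[0,0,0]}
    - {"translation":[-1.3,-2.5,0],"rot":[0,0,0]}
    - {"translation":[-1,-2.0,0],"rot":[0,0,0]}
    - {"translation":[0,0,0],"rot":[0,0,0]}
    - {"translation":[0,0,0],"rot":[0,0,0]}
    - {"translation":[0,0,0],"rot":[0,0,0]}
    - {"translation":[0,0,0],"rot":[0,0,0]}
    - {"translation":[0,0,0],"rot":[0,0,0]}

```text
clock: 7.2
ee_pos: [495.9, -5.0, 184.9]
ee_rot: [[-0.973, 0.23, -0.0], [0.23, 0.973, 0.0], [0.0, 0.0, -1.0]]
force: [0.2, -0.2, -2.5]
opening: 24.0
```

```bash
cat > w.py <<'E'
from h import *
import sys
p=cams.grab_frame("wrist"); cv2.imwrite(sys.argv[1],p["frame"]); print(p["mtx"],p["R"],p["t"])
for n in ["probe_tip","search","slot"]: print(n,[(x["score"],x["pixel"]) for x in cams.tip_of(n,p)[:2]])
b=cams.grab_frame("scene"); print([(x["score"],x["pixel"],) for x in cams.tip_of("probe_tip",b)[:2]])
print(sensors.get_obs()["ee_pos"],sensors.get_obs()["force"])
np.savez("w.npz",**{k:p[k] for k in ("frame","range_z","mtx","R","t")},sf=b["frame"],sz=b["range_z"],sK=b["mtx"],sR=b["R"],st=b["t"])
E
python3 w.py pics/w1.png
```

```text
[[309.70691629   0.         317.53409912]
 [  0.         309.70691629 200.49294891]
 [  0.           0.           1.        ]] [[ 2.29810668e-01  9.73235352e-01  7.89574804e-05]
 [ 9.41928203e-01 -2.22438502e-01  2.51579755e-01]
 [ 2.44863875e-01 -5.77413394e-02 -9.67836567e-01]] [-109.27527548 -484.99865203  222.02034916]
probe_tip []
search [(0.7, [207.6, 278.1])]
slot [(0.78, [208.5, 317.4])]
[]
[495.97028344  -5.56240994 184.91634416] [-0.27227878 -0.01671429 -2.25856638]
```

View pics/w1.png

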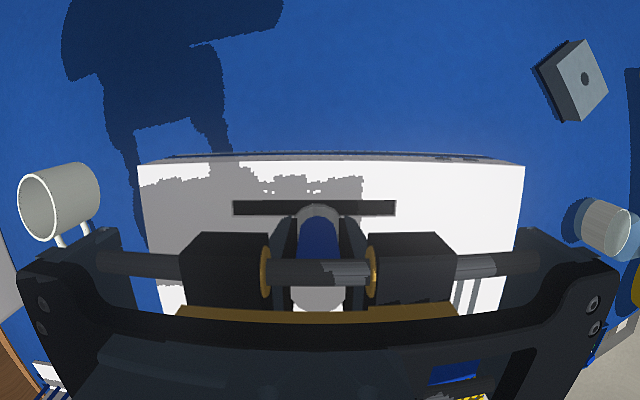

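The wrist view shows the slot from (207,233) to (207,397), with the probe held upright at column 318 and its collar just behind the slot's near edge. I'll check the slot line from this view.

Run:
```python
from h import *
np.set_printoptions(precision=2,suppress=True)
d=np.load("w.npz");f=d["frame"].astype(int).sum(2);K=d["mtx"];R=d["R"];t=d["t"]
def fe(r,c,z):
    u=np.array([c-K[0,2],r-K[1,2]]);n=np.hypot(*u);th=n/K[0,0]
    v=R.T@np.array([*(u/n*np.sin(th)),np.cos(th)]);o=-R.T@t;return (o+v*(z-o[2])/v[2])
x=np.array([.973,-.23]);y=np.array([.23,.973]);s=np.array([495.5,-7.4])
tcp=np.array([495.97,-5.56]);print("tcp rel slot x,y",(tcp-s)@x,(tcp-s)@y)
for c in (238,245,255,265,275,350,360,370,380,390):
    col=f[190:230,c]; g=np.diff(col); a=190+g[:30].argmin()+.5+.0; b=190+g.argmax()+.5
    A=(fe(a,c,90)[:2]-s);B=(fe(b,c,90)[:2]-s); print(c,a,b,A@x,A@y,B@x,B@y)
for c in(232.5,397): P=fe(208,c,90)[:2]-s;print(c,P@x,P@y)
# probe in scene cam: points on handle, z 142-220
z=d["sz"];r,c=np.mgrid[:400,:640];k=d["sK"]
X=(np.stack([(c-k[0,2])/k[0,0],(r-k[1,2])/k[1,1],np.ones_like(z)],-1)*z[...,None]-d["st"])@d["sR"]
n=(np.hypot(X[...,0]-496,X[...,1]+5.5)<40)&(z>0)
for lo in range(105,170,6):
    m=n&(X[...,2]>lo)&(X[...,2]<=lo+6); print(lo,m.sum(),X[m].mean(0) if m.any() else "")
```

```text
tcp rel slot x,y 0.03411000000002634 1.8984200000000069
238 199.5 214.5 -7.062973592391279 -64.32491425247217 6.145401541767363 -65.24184094301371
245 199.5 214.5 -7.061032225877902 -58.20341998591126 6.096559510023755 -59.03291742234758
255 199.5 214.5 -7.05880026851967 -49.57044263938599 6.035022121256568 -50.27819677429091
265 192.5 214.5 -13.027479285284064 -40.80453022869586 5.982886606431666 -41.63991414908942
275 199.5 214.5 -7.056187365738911 -32.62464912963004 5.939882849508682 -33.09785221966929
350 199.5 214.5 -7.067479663936489 29.410589630092893 5.89395893516117 29.775303143352165
360 199.5 221.5 -7.0715243874132625 37.76177101164331 12.120262854182972 38.4879920473852
370 199.5 215.5 -7.076198939411675 46.18770748400879 6.846319688832404 46.825081472842506
380 199.5 215.5 -7.081522052908995 54.70723055582671 6.898389683232015 55.47173578122643
390 199.5 215.5 -7.087516118806203 63.33998795042312 6.960500404524147 64.23502834361557
232.5 0.39875399427727665 -69.72702564078425
397 0.34678795009325647 69.96748763268684
105 0 
111 0 
117 4 [497.87  -4.34 121.72]
123 4 [499.28  -4.38 125.37]
129 1 [498.4   -0.88 129.07]
135 3 [506.7    4.04 140.4 ]
141 31 [505.8   -1.09 144.61]
147 37 [501.15  -1.33 148.97]
153 7 [503.87  -1.92 155.99]
159 7 [506.57  -7.39 162.81]
165 25 [505.47  -1.99 168.54]
```

Call:
carry_out:
  motion:
    - {"translation":[0,0,1],"rot":[0,0,0]}
    - {"translation":[0,0,1],"rot":[0,0,0]}
    - {"translation":[0,0,0.8],"rot":[0,0,0]}
    - {"translation":[0,0,0.5],"rot":[0,0,0]}
    - {"translation":[0,0,0.4],"rot":[0,0,0]}
    - {"translation":[0,0,0.4],"rot":[0,0,0]}
    - {"translation":[0,0,0.3],"rot":[0,0,0]}
    - {"translation":[0,0,0],"rot":[0,0,0]}
    - {"translation":[0,0,0],"rot":[0,0,0]}
    - {"translation":[0,0,0],"rot":[0,0,0]}

```text
clock: 8.5
ee_pos: [496.0, -5.6, 141.1]
ee_rot: [[-0.973, 0.231, 0.0], [0.231, 0.973, -0.0], [-0.0, 0.0, -1.0]]
force: [-2.2, -0.5, 2.0]
opening: 23.6
```

Call:
carry_out:
  motion:
    - {"translation":[0,-0.06,0],"rot":[0,0,0]}
    - {"translation":[0,-0.06,0],"rot":[0,0,0]}
    - {"translation":[0,-0.06,0],"rot":[0,0,0]}
    - {"translation":[0,-0.06,0],"rot":[0,0,0]}
    - {"translation":[0,-0.06,0],"rot":[0,0,0]}
    - {"translation":[0,-0.06,0],"rot":[0,0,0]}
    - {"translation":[0,-0.06,0],"rot":[0,0,0]}
    - {"translation":[0,-0.06,0],"rot":[0,0,0]}
    - {"translation":[0,-0.06,0],"rot":[0,0,0]}
    - {"translation":[0,-0.06,0],"rot":[0,0,0]}

```text
clock: 9.5
ee_pos: [494.6, -11.5, 140.9]
ee_rot: [[-0.973, 0.231, -0.0], [0.231, 0.973, -0.0], [0.0, -0.0, -1.0]]
force: [1.0, 3.0, 3.5]
opening: 23.9
```

Call:
carry_out:
  motion:
    - {"translation":[0,-0.06,0],"rot":[0,0,0]}
    - {"translation":[0,-0.06,0],"rot":[0,0,0]}
    - {"translation":[0,-0.06,0],"rot":[0,0,0]}
    - {"translation":[0,-0.06,0],"rot":[0,0,0]}
    - {"translation":[0,-0.06,0],"rot":[0,0,0]}
    - {"translation":[0,-0.06,0],"rot":[0,0,0]}
    - {"translation":[0,-0.06,0],"rot":[0,0,0]}
    - {"translation":[0,-0.06,0],"rot":[0,0,0]}
    - {"translation":[0,0,0],"rot":[0,0,0]}
    - {"translation":[0,0,0],"rot":[0,0,0]}

```text
clock: 10.5
ee_pos: [493.5, -16.3, 140.9]
ee_rot: [[-0.973, 0.231, -0.0], [0.231, 0.973, -0.0], [0.0, -0.0, -1.0]]
force: [-0.4, -0.1, 2.6]
opening: 24.0
```

Call:
carry_out:
  motion:
    - {"translation":[0,-0.06,0],"rot":[0,0,0]}
    - {"translation":[0,-0.06,0],"rot":[0,0,0]}
    - {"translation":[0,-0.06,0],"rot":[0,0,0]}
    - {"translation":[0,-0.06,0],"rot":[0,0,0]}
    - {"translation":[0,-0.06,0],"rot":[0,0,0]}
    - {"translation":[0,-0.06,0],"rot":[0,0,0]}
    - {"translation":[0,-0.06,0],"rot":[0,0,0]}
    - {"translation":[0,-0.06,0],"rot":[0,0,0]}
    - {"translation":[0,0,0],"rot":[0,0,0]}
    - {"translation":[0,0,0],"rot":[0,0,0]}

```text
clock: 11.5
ee_pos: [492.4, -20.9, 140.9]
ee_rot: [[-0.973, 0.231, -0.0], [0.231, 0.973, -0.0], [-0.0, -0.0, -1.0]]
force: [0.1, 0.2, 3.8]
opening: 23.8
```

Call:
carry_out:
  motion:
    - {"translation":[0,-0.06,0],"rot":[0,0,0]}
    - {"translation":[0,-0.06,0],"rot":[0,0,0]}
    - {"translation":[0,-0.06,0],"rot":[0,0,0]}
    - {"translation":[0,-0.06,0],"rot":[0,0,0]}
    - {"translation":[0,-0.06,0],"rot":[0,0,0]}
    - {"translation":[0,-0.06,0],"rot":[0,0,0]}
    - {"translation":[0,-0.06,0],"rot":[0,0,0]}
    - {"translation":[0,-0.06,0],"rot":[0,0,0]}
    - {"translation":[0,0,0],"rot":[0,0,0]}
    - {"translation":[0,0,0],"rot":[0,0,0]}

```text
clock: 12.5
ee_pos: [491.1, -25.7, 140.8]
ee_rot: [[-0.973, 0.231, -0.0], [0.231, 0.973, -0.0], [0.0, -0.0, -1.0]]
force: [-0.5, -2.8, 0.0]
opening: 24.0
```

Run:
```python
from h import *
for i in range(4):
    cams.grab_frame("top"); o=sensors.get_obs(); print(o["clock"],o["force"].round(1),o["wrist_torque"].round(2),o["ee_pos"].round(1))
```

```text
12.55 [-1.2 -3.6 -0.2] [-0.63  0.13 -0.03] [491.2 -25.6 140.8]
12.6 [-0.9 -3.1 -0.3] [-0.66  0.14 -0.03] [491.1 -25.5 140.8]
12.65 [-0.9 -3.  -0.2] [-0.66  0.15 -0.01] [491.2 -25.5 140.8]
12.7 [-0.9 -2.6  0.4] [-0.66  0.18 -0.  ] [491.2 -25.5 140.8]
```

The side force and the lower vertical force suggest the round tip has started over the hole's near edge. I'll continue in smaller steps.

Call:
carry_out:
  motion:
    - {"translation":[0,-0.05,0],"rot":[0,0,0]}
    - {"translation":[0,-0.05,0],"rot":[0,0,0]}
    - {"translation":[0,-0.05,0],"rot":[0,0,0]}
    - {"translation":[0,-0.05,0],"rot":[0,0,0]}
    - {"translation":[0,0,0],"rot":[0,0,0]}
    - {"translation":[0,0,0],"rot":[0,0,0]}
    - {"translation":[0,0,0],"rot":[0,0,0]}
    - {"translation":[0,0,0],"rot":[0,0,0]}
    - {"translation":[0,0,0],"rot":[0,0,0]}
    - {"translation":[0,0,0],"rot":[0,0,0]}

```text
clock: 13.7
ee_pos: [490.8, -27.4, 140.9]
ee_rot: [[-0.973, 0.231, -0.0], [0.231, 0.973, -0.0], [0.0, -0.0, -1.0]]
force: [-0.9, -0.1, -2.6]
opening: 23.8
```

Run:
```python
from h import *
for i in range(3):
    cams.grab_frame("top"); o=sensors.get_obs(); print(o["clock"],o["force"].round(1),o["wrist_torque"].round(2),o["ee_pos"].round(1))
```

```text
13.75 [ 0.3 -0.2 -2.2] [0.04 0.01 0.04] [490.8 -27.4 140.9]
13.8 [ 0.8  0.1 -1.7] [ 0.04 -0.07 -0.01] [490.8 -27.5 140.9]
13.85 [ 0.2 -0.  -2.7] [ 0.   -0.06  0.02] [490.8 -27.4 140.9]
```

The tip is free now (Fz is back to the carry weight), so it has dropped into the hole. Next I press down until the collar seats.

Call:
carry_out:
  motion:
    - {"translation":[0,-0.05,0],"rot":[0,0,0]}
    - {"translation":[0,-0.03,0.1],"rot":[0,0,0]}
    - {"translation":[0,0,0.1],"rot":[0,0,0]}
    - {"translation":[0,0,0.1],"rot":[0,0,0]}
    - {"translation":[0,0,0.1],"rot":[0,0,0]}
    - {"translation":[0,0,0.1],"rot":[0,0,0]}
    - {"translation":[0,0,0.05],"rot":[0,0,0]}
    - {"translation":[0,0,0.03],"rot":[0,0,0]}
    - {"translation":[0,0,0],"rot":[0,0,0]}
    - {"translation":[0,0,0],"rot":[0,0,0]}

```text
clock: 14.85
ee_pos: [490.7, -28.2, 135.1]
ee_rot: [[-0.973, 0.231, 0.0], [0.231, 0.973, -0.0], [-0.0, -0.0, -1.0]]
force: [-0.2, -0.3, -1.8]
opening: 23.9
```

Call:
carry_out:
  motion:
    - {"translation":[0,0,0.03],"rot":[0,0,0]}
    - {"translation":[0,0,0.03],"rot":[0,0,0]}
    - {"translation":[0,0,0.03],"rot":[0,0,0]}
    - {"translation":[0,0,0.03],"rot":[0,0,0]}
    - {"translation":[0,0,0.0],"rot":[0,0,0]}
    - {"translation":[0,0,0],"rot":[0,0,0]}
    - {"translation":[0,0,0],"rot":[0,0,0]}
    - {"translation":[0,0,0],"rot":[0,0,0]}
    - {"translation":[0,0,0],"rot":[0,0,0]}
    - {"translation":[0,0,0],"rot":[0,0,0]}

```text
clock: 15.85
ee_pos: [490.8, -28.3, 134.5]
ee_rot: [[-0.973, 0.231, 0.001], [0.231, 0.973, -0.0], [-0.001, -0.0, -1.0]]
force: [-3.5, -0.8, 12.0]
opening: 23.7
```

The collar is seated: about 14 N of press, with TCP z at 134.5, which puts the collar at about 90. Now I drag along +y.

Call:
carry_out:
  motion:
    - {"translation":[0,0.1,0],"rot":[0,0,0]}
    - {"translation":[0,0.3,0],"rot":[0,0,0]}
    - {"translation":[0,0.4,0],"rot":[0,0,0]}
    - {"translation":[0,0.4,0],"rot":[0,0,0]}
    - {"translation":[0,0.4,0],"rot":[0,0,0]}
    - {"translation":[0,0.4,0],"rot":[0,0,0]}
    - {"translation":[0,0.4,0],"rot":[0,0,0]}
    - {"translation":[0,0.4,0],"rot":[0,0,0]}
    - {"translation":[0,0.4,0],"rot":[0,0,0]}
    - {"translation":[0,0.3,0],"rot":[0,0,0]}
  grip_force: 60

```text
clock: 16.85
ee_pos: [499.0, 5.2, 134.5]
ee_rot: [[-0.973, 0.23, 0.001], [0.23, 0.973, -0.002], [-0.001, -0.001, -1.0]]
force: [-4.1, -9.6, 10.9]
opening: 24.0
```

Call:
carry_out:
  motion:
    - {"translation":[0,0.4,0],"rot":[0,0,0]}
    - {"translation":[0,0.4,0],"rot":[0,0,0]}
    - {"translation":[0,0.4,0],"rot":[0,0,0]}
    - {"translation":[0,0.4,0],"rot":[0,0,0]}
    - {"translation":[0,0.3,0],"rot":[0,0,0]}
    - {"translation":[0,0.2,0],"rot":[0,0,0]}
    - {"translation":[0,0.2,0],"rot":[0,0,0]}
    - {"translation":[0,0.1,0],"rot":[0,0,0]}
    - {"translation":[0,0.1,0],"rot":[0,0,0]}
    - {"translation":[0,0,0],"rot":[0,0,0]}

```text
clock: 17.85
ee_pos: [504.7, 29.4, 134.6]
ee_rot: [[-0.973, 0.23, 0.001], [0.23, 0.973, -0.001], [-0.001, -0.001, -1.0]]
force: [-4.7, -8.5, 12.2]
opening: 23.6
```

```bash
python3 seg.py | grep -E "shutter|top|scene"
python3 - <<'E'
from h import *
a=cams.grab_frame("scene")["frame"]; cv2.imwrite("pics/s2.png",cv2.resize(a[120:320,180:440],None,fx=3,fy=3))
o=sensors.get_obs();print(o["ee_pos"],o["force"],o["wrist_torque"])
E
```

```text
top cam [ 318.98  -14.08 1232.34]
shutter 11 ((600.6940307617188, -98.30938720703125), (7.985206604003906, 8.20325756072998), 44.695011138916016)
[504.65601578  29.4198262  134.53490322] [-4.52318461 -7.45374643 12.52555437] [-1.56408739  0.65580344 -0.05673157]Traceback (most recent call last):
  File "seg.py", line 24, in <module>
    cap=q&(X[...,2]>112)&(X[...,2]<130); print("cap",cap.sum(),X[cap].mean(0) if cap.any() else "", np.ptp(X[cap],0))
                                                                                                    ~~~~~~^^^^^^^^^^
    return _methods._ptp(a, axis=axis, out=out, **kwargs)
           ~~~~~~~~~~~~~^^^^^^^^^^^^^^^^^^^^^^^^^^^^^^^^^
    umr_maximum(a, axis, None, out, keepdims),
    ~~~~~~~~~~~^^^^^^^^^^^^^^^^^^^^^^^^^^^^^^
ValueError: zero-size array to reduction operation maximum which has no identity
```

View pics/s2.png

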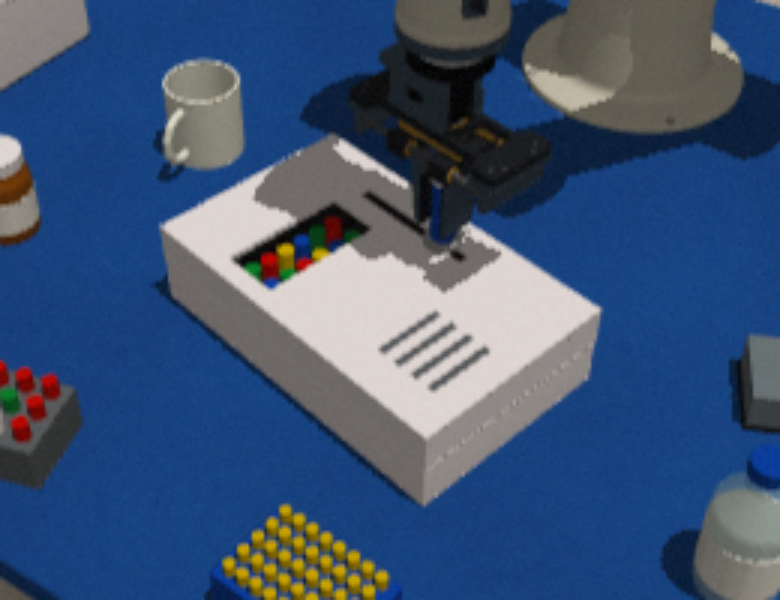

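The picture shows the bay uncovered (centre about (300,245)) and the probe upright at (440,235). The stop hasn't been felt yet, so I'll push on gently until the force rises.

Call:
carry_out:
  motion:
    - {"translation":[0,0.05,0],"rot":[0,0,0]}
    - {"translation":[0,0.05,0],"rot":[0,0,0]}
    - {"translation":[0,0.05,0],"rot":[0,0,0]}
    - {"translation":[0,0.05,0],"rot":[0,0,0]}
    - {"translation":[0,0.0,0],"rot":[0,0,0]}
    - {"translation":[0,0,0],"rot":[0,0,0]}
    - {"translation":[0,0,0],"rot":[0,0,0]}
    - {"translation":[0,0,0],"rot":[0,0,0]}
    - {"translation":[0,0,0],"rot":[0,0,0]}
    - {"translation":[0,0,0],"rot":[0,0,0]}

```text
clock: 18.95
ee_pos: [505.1, 31.3, 134.5]
ee_rot: [[-0.973, 0.23, 0.001], [0.23, 0.973, -0.001], [-0.001, -0.001, -1.0]]
force: [-3.7, -8.6, 12.7]
opening: 23.7
```

Call:
carry_out:
  motion:
    - {"translation":[0,0.05,0],"rot":[0,0,0]}
    - {"translation":[0,0.05,0],"rot":[0,0,0]}
    - {"translation":[0,0.05,0],"rot":[0,0,0]}
    - {"translation":[0,0.0,0],"rot":[0,0,0]}
    - {"translation":[0,0.0,0],"rot":[0,0,0]}
    - {"translation":[0,0,0],"rot":[0,0,0]}
    - {"translation":[0,0,0],"rot":[0,0,0]}
    - {"translation":[0,0,0],"rot":[0,0,0]}
    - {"translation":[0,0,0],"rot":[0,0,0]}
    - {"translation":[0,0,0],"rot":[0,0,0]}

```text
clock: 19.95
ee_pos: [505.3, 32.2, 134.6]
ee_rot: [[-0.973, 0.23, 0.0], [0.23, 0.973, -0.002], [-0.001, -0.002, -1.0]]
force: [-5.4, -13.4, 13.6]
opening: 24.0
```

Call:
carry_out:
  motion:
    - {"translation":[0,0.05,0],"rot":[0,0,0]}
    - {"translation":[0,0.0,0],"rot":[0,0,0]}
    - {"translation":[0,0.0,0],"rot":[0,0,0]}
    - {"translation":[0,0.0,0],"rot":[0,0,0]}
    - {"translation":[0,0.0,0],"rot":[0,0,0]}
    - {"translation":[0,0,0],"rot":[0,0,0]}
    - {"translation":[0,0,0],"rot":[0,0,0]}
    - {"translation":[0,0,0],"rot":[0,0,0]}
    - {"translation":[0,0,0],"rot":[0,0,0]}
    - {"translation":[0,0,0],"rot":[0,0,0]}

```text
clock: 20.95
ee_pos: [505.3, 32.5, 134.6]
ee_rot: [[-0.973, 0.23, 0.0], [0.23, 0.973, -0.003], [-0.001, -0.003, -1.0]]
force: [-6.0, -16.6, 15.4]
opening: 23.6
```

Call:
carry_out:
  motion:
    - {"translation":[0,-0.04,0],"rot":[0,0,0]}
    - {"translation":[0,-0.04,0],"rot":[0,0,0]}
    - {"translation":[0,0.0,0],"rot":[0,0,0]}
    - {"translation":[0,0.0,0],"rot":[0,0,0]}
    - {"translation":[0,0.0,0],"rot":[0,0,0]}
    - {"translation":[0,0,0],"rot":[0,0,0]}
    - {"translation":[0,0,0],"rot":[0,0,0]}
    - {"translation":[0,0,0],"rot":[0,0,0]}
    - {"translation":[0,0,0],"rot":[0,0,0]}
    - {"translation":[0,0,0],"rot":[0,0,0]}

```text
clock: 21.95
ee_pos: [505.3, 32.2, 134.6]
ee_rot: [[-0.973, 0.23, 0.0], [0.23, 0.973, -0.002], [-0.001, -0.002, -1.0]]
force: [-4.8, -11.4, 13.2]
opening: 23.7
```

Call:
carry_out:
  motion:
    - {"translation":[0,0.0,0],"rot":[0,0,0]}
    - {"translation":[0,0.0,0],"rot":[0,0,0]}
    - {"translation":[0,0.0,0],"rot":[0,0,0]}
    - {"translation":[0,0.0,0],"rot":[0,0,0]}
    - {"translation":[0,0.0,0],"rot":[0,0,0]}
    - {"translation":[0,0,0],"rot":[0,0,0]}
    - {"translation":[0,0,0],"rot":[0,0,0]}
    - {"translation":[0,0,0],"rot":[0,0,0]}
    - {"translation":[0,0,0],"rot":[0,0,0]}
    - {"translation":[0,0,0],"rot":[0,0,0]}
  grip: 100

```text
clock: 22.95
ee_pos: [505.2, 33.2, 133.9]
ee_rot: [[-0.973, 0.231, 0.0], [0.231, 0.973, -0.0], [-0.0, 0.0, -1.0]]
force: [0.1, 0.7, -0.4]
opening: 91.4
```

Call:
carry_out:
  motion:
    - {"translation":[0,0,-0.5],"rot":[0,0,0]}
    - {"translation":[0,0,-1],"rot":[0,0,0]}
    - {"translation":[0,0,-2],"rot":[0,0,0]}
    - {"translation":[0,0,-2.5],"rot":[0,0,0]}
    - {"translation":[0,0,-2.5],"rot":[0,0,0]}
    - {"translation":[0,0,-2.5],"rot":[0,0,0]}
    - {"translation":[4,0,-1],"rot":[0,0,0]}
    - {"translation":[4,0,0],"rot":[0,0,0]}
    - {"translation":[4,0,0],"rot":[0,0,0]}
    - {"translation":[0,0,0],"rot":[0,0,0]}

```text
clock: 23.95
ee_pos: [383.8, 61.7, 254.5]
ee_rot: [[-0.973, 0.23, -0.002], [0.23, 0.973, 0.0], [0.002, -0.0, -1.0]]
force: [0.0, 0.2, -0.1]
opening: 91.4
```

Run:
```python
from h import *
a=cams.grab_frame("scene"); b=cams.grab_frame("top")
cv2.imwrite("pics/s3.png",np.vstack([cv2.resize(a["frame"][150:250,220:370],(750,500))[:300] if 0 else cv2.resize(a["frame"][160:230,220:380],(720,315)),cv2.resize(b["frame"][150:255,240:400],(432,284)).repeat(1,1) if 0 else cv2.resize(b["frame"][170:235,260:400],(720,280))]))
for p in(a,b):
  hsv=cv2.cvtColor(p["frame"],cv2.COLOR_BGR2HSV); print("orange",((hsv[150:250,220:400,0]<15)&(hsv[150:250,220:400,1]>180)&(hsv[150:250,220:400,2]>80)).sum())
  for n in ("mug","bottle","jar"): print(n,cams.tip_of(n,p)[:1])
z=a["range_z"];r,c=np.mgrid[:400,:640];k=a["mtx"]
X=(np.stack([(c-k[0,2])/k[0,0],(r-k[1,2])/k[1,1],np.ones_like(z)],-1)*z[...,None]-a["t"])@a["R"]
n=(np.hypot(X[...,0]-505,X[...,1]-32)<30)&(z>0)
for lo in range(96,180,8):
    m=n&(X[...,2]>lo)&(X[...,2]<=lo+8); print(lo,m.sum(),X[m].mean(0).round(1) if m.any() else "")
o=sensors.get_obs();print(o["clock"],o["ee_pos"],o["force"],o["opening"])
```

```text
orange 89
mug [{'pixel': [167.1, 248.8], 'score': 0.61}]
bottle []
jar [{'pixel': [192.9, 182.5], 'score': 0.56}]
orange 0
mug [{'pixel': [204.5, 321.8], 'score': 0.7}]
bottle [{'pixel': [184.9, 189.5], 'score': 0.77}]
jar [{'pixel': [180.2, 454.1], 'score': 0.88}]
96 38 [510.9  35.1  98.4]
104 21 [512.   36.1 107.5]
112 18 [511.9  36.6 116.6]
120 17 [511.3  36.4 124.2]
128 20 [512.4  36.  131.7]
136 19 [511.   36.1 139.5]
144 21 [512.3  35.2 147.1]
152 25 [511.3  35.  156. ]
160 23 [509.   35.7 165.1]
168 38 [505.9  31.8 169.5]
176 0 
24.35 [389.05637235  60.82715507 253.87112852] [-0.85199917  0.59589047 -0.75150304] 91.1929407302562
```

View pics/s3.png

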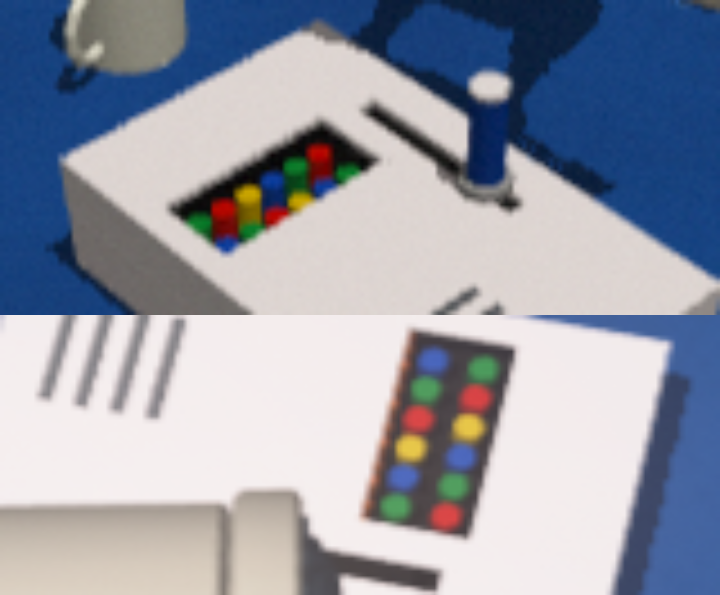

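The picture shows the bay clear apart from a thin orange edge (about 3 mm is expected when fully open). The probe stands upright with its collar flat and its cap at z ≈ 170. I'm handing in.

```bash
python3 -c "
from plant import env
print(env.close_job())"
```

```text
the job is handed in; nothing more can be done
None
```

The shutter is fully open and the probe is standing upright in the hole with its collar on the dock. I handed the job in at about 24 s of the 51 s allowed; no verdict is reported.

- **Finding the hole:** I slid the tip toward −y, so the shutter stayed against its closed stop. The drop showed as the spring force vanishing about 12 mm to the +y side of the search point.
- **Pressing and dragging:** I pressed the collar down with about 14 N before moving the shutter. I then dragged about 62 mm toward +y, including the tip's play in the hole. The side force rose from 9 to 18 N at the stop, and I released the probe.

**Last checks:**
- **Shutter:** the final pictures show the bay open, with only a thin orange edge left, about the 3 mm that should still show when fully open.
- **Probe:** it stands vertical, with its top at z ≈ 170 mm, which matches a seated collar.
- **Bystanders:** the final readings put the mug, bottle and jar within a few pixels of their first ones. Two disagreed: the scene camera did not report the bottle, and the top-camera network placed the mug on the dock. The pictures show the mug beside the dock.

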